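# Jog a pile of spacer plates square into a corner stop and weigh it down

## Task

Tap the askew pile of four spacer plates home into the corner of the fixture, until every plate lies flush against both fences and all their edges line up. Then set the brass-posted weight down gently on the middle of the pile so that the plates stay square, and leave the other tools where they lie.

Things in the scene. Friction and masses are not known exactly. Their poses are not given: they have to be found in the camera images.
- fixture: jogging fixture fixed to the table: dark steel base plate 190 x 220 mm, 12 mm thick, with two bright steel stop fences, each 12 mm thick and standing 30 mm above the base's top. One fence runs along the whole -x edge (its inner face looks to the fixture's +x), the other along the +y edge (inner face looks to -y); the +x and -y sides are open. Origin: centre of the underside; axes along the edges.
- corner (a point): the point on the base's top face where the inner faces of both fences meet, at (-83, +98, 12) mm in the fixture's frame, with the fixture's axes. A plate that is home has its centre 32 mm along +x and 55 mm along -y from here.
- plate1: blue spacer plate, 64 x 110 x 8 mm (x, y, z), about 0.15 kg; number 1 from the bottom of the pile of four (32 mm high in all) that lies askew on the fixture's base, out of its corner. Origin: centre of the underside; x across its width, y along its length.
- plate2: silver (aluminium) spacer plate, 64 x 110 x 8 mm (x, y, z), about 0.15 kg; number 2 from the bottom of the pile of four (32 mm high in all) that lies askew on the fixture's base, out of its corner. Origin: centre of the underside; x across its width, y along its length.
- plate3: red spacer plate, 64 x 110 x 8 mm (x, y, z), about 0.15 kg; number 3 from the bottom of the pile of four (32 mm high in all) that lies askew on the fixture's base, out of its corner. Origin: centre of the underside; x across its width, y along its length.
- plate4: brass-yellow spacer plate, 64 x 110 x 8 mm (x, y, z), about 0.15 kg; number 4 from the bottom of the pile of four (32 mm high in all) that lies askew on the fixture's base, out of its corner. Origin: centre of the underside; x across its width, y along its length.
- weight: hold-down weight standing on the table: dark steel disc 52 mm in diameter and 32 mm high, with an upright brass grip post 24 mm in diameter from 32 to 78 mm above the underside; about 0.6 kg. Origin: centre of the underside, z along the post.
- jack: black screw jack, round, 48 mm in diameter, 60 mm high, without a brass post; bystander. Origin: on its underside, z up.
- pliers: pliers with orange handles, about 170 mm long, lying flat; bystander. Origin: on its underside, z up.
- wrench: steel open-ended wrench, 160 mm long, lying flat; bystander. Origin: on its underside, z up.
- hexkey: dark L-shaped hex key, 130 x 30 mm, lying flat; bystander. Origin: on its underside, z up.
- bar_long: bright steel parallel bar, 20 x 150 x 25 mm; bystander. Origin: on its underside, z up.
- bar_short: bright steel parallel bar, 30 x 80 x 20 mm; bystander. Origin: on its underside, z up.
- screwdriver: screwdriver, 190 mm long, lying flat; bystander. Origin: on its underside, z up.
Things that resemble listed ones, but are neither listed nor needed, are in the scene too. Several things have the shape of the plate4; the one meant has the colours described above.

How it is judged (in metres and radians):
On the way:
1. all four plates are flush against both fences (2.5 mm, 2 degrees) while the weight is still off the pile (x of plate1 in the frame of corner between 0.0295 and 0.0345 m and y of plate1 in the frame of corner between -0.0575 and -0.0525 m and angle between the x axis of each of plate1, plate2, plate3, plate4 and the x axis of corner, either way round below 0.035 rad and angle between each of plate1, plate2, plate3, plate4's own z axis and vertical below 0.05 rad and x of plate2 in the frame of corner between 0.0295 and 0.0345 m and y of plate2 in the frame of corner between -0.0575 and -0.0525 m and x of plate3 in the frame of corner between 0.0295 and 0.0345 m and y of plate3 in the frame of corner between -0.0575 and -0.0525 m and x of plate4 in the frame of corner between 0.0295 and 0.0345 m and y of plate4 in the frame of corner between -0.0575 and -0.0525 m and horizontal distance between weight and plate3 above 0.08 m), for 0.2 s.
At the end, for the whole second after the job is handed in: each plate's centre is within 2.5 mm of its home place along both fence directions, square to the fences within 2 degrees and flat; the weight stands upright on the pile of four, within 15 mm of its middle, and all is at rest (x of plate1 in the frame of corner between 0.0295 and 0.0345 m and y of plate1 in the frame of corner between -0.0575 and -0.0525 m and angle between the x axis of each of plate1, plate2, plate3, plate4 and the x axis of corner, either way round below 0.035 rad and angle between each of plate1, plate2, plate3, plate4, weight's own z axis and vertical below 0.05 rad and x of plate2 in the frame of corner between 0.0295 and 0.0345 m and y of plate2 in the frame of corner between -0.0575 and -0.0525 m and x of plate3 in the frame of corner between 0.0295 and 0.0345 m and y of plate3 in the frame of corner between -0.0575 and -0.0525 m and x of plate4 in the frame of corner between 0.0295 and 0.0345 m and y of plate4 in the frame of corner between -0.0575 and -0.0525 m and horizontal distance between weight and plate4 below 0.015 m and z of weight in the frame of corner between 0.029 and 0.035 m and linear speed of each of weight, plate1, plate2, plate3, plate4 below 0.01 m/s); the robot touches nothing.
It fails at once if a bystander is moved by more than 30 mm (distance of any of jack, pliers, wrench, hexkey, bar_long, bar_short, screwdriver from where it was at the start of the episode above 0.03 m).
It fails at once if the weight is dropped or banged onto the pile: faster than 0.35 m/s when within about 20 mm of it (horizontal distance between weight and plate4 below 0.05 m and z of weight in the frame of corner below 0.052 m and linear speed of weight above 0.35 m/s).
It also fails if it takes over 64 s, if anything falls off the work surface, if the arm or the gripper's body presses on something with over 40 N, if the wrist force passes 120 N, or if a joint passes its speed limit or range.

## Robot

A 6-joint arm with a two-finger parallel gripper is mounted at the origin on the work surface. World frame = base frame: x ahead of the robot, y to its left, z up, the work surface at z = 0. Lengths are in m, angles in degrees, forces in N, time in s.
With the tool pointing down it reaches from about 0.35 to 0.875 m from the base axis. Payload 4.2 kg.
Tool frame: the origin (TCP) lies on the front face of the gripper's body, between the roots of the fingers; the fingertips stand 70 mm ahead of it and the grasp point (between the pads) lies 51 mm ahead of it (r.nose_length is the distance from the TCP to the fingertips, in m); z points along the fingers, y is the direction in which the jaws open and shut (so a half turn about z gives the same grasp; the last joint's range is limited). The gripper opens to 87 mm and grips with 3 to 60 N. Pads are 19 mm wide; open, the fingers measure 117 mm over their backs; the gripper's body (75 mm by 190 mm) begins 51 mm behind the grasp point.
Start: joints at [81.222, 22.042, 0.453, 0, -68.411, -14.817], TCP at [0.25, 0.573, 0.292] pointing down, gripper open.
Joint ranges: [-179.83, 179.83], [-69.29, 118.12], [-61.27, 80.66], [-181.25, 117.63], [-171.15, -9.14], [-177.46, 177.46]. Speed limits (degrees/s): [159.86, 159.86, 180, 180, 180, 180].

## Interface

Orientations are given as a 3x3 rotation matrix whose columns are the frame's x, y, z axes.
In Python, from station import telemetry, capture, order, r gives the robot as it stands.
- The arm moves only by the tool drive_tool, never from a script. Its argument "series" is a list of rows, each a list of 4 numbers: the shift along the tool's x, y, z as a fraction of full scale, then the turn about the tool's z as a fraction of full scale. In form: [[dx, dy, dz, turn], ...]. A call has 1 to 10 rows; each row is the pose to reach, as a shift and turn from the pose commanded when the call began, along the tool's axes at that moment; what a row does not reach only later rows make up. Full scale, the value 1, is 0.12 m for a shift and 2 rad for a turn. A row lasts 1/8 s, in which the tool goes at most 62.5 mm and 10.7 degrees, less where a joint would pass 70% of its speed; a pose out of reach is approached as far as the arm can. A call with a number of a shift or a turn outside -1 to 1 is refused whole. A call with a gripper value outside its range is refused whole. "fingers" is the finger opening in mm, from 0 to 87, set as the call begins (left out, the last holds). The fingers move at their own pace and stop on an object; the grip force is fixed at half the most. Time passes only in rows, so rows that repeat a pose let the fingers close. It gives the time, the measured TCP pose, the force and the opening at its end, in the units of the state.
- telemetry.sense(): the state, without advancing time (a new reading comes with each control period).
- capture(name): name is "side" or "top" or "wrist"; returns a dict with "color" (384x512x3 uint8, blue, green, red), "fx", "fy", "cx", "cy" (pixels), "eye" and "attitude" of the camera in the world; the wrist camera has in their place "mount" (4x4, takes a point from camera to tool coordinates, whose origin is the TCP and whose axes are the flange's). Camera axes: x right, y up, looking along -z (the intrinsics and any distortion apply to the point x, -y, -z); pixel columns grow to the right and rows downward; lengths in m; the calibration is good to about 2 mm. A picture is of the moment at which its call begins: read the wrist's pose just before it. There is no depth.
- order.finish_job(): hands the job in, once; it reports no verdict.
The state is a dict: "time_s": time; "joints": joint angles; "joint_velocities": joint speeds; "effort": joint torques, N m; "tcp_pos": TCP position; "ee_rot": TCP orientation; "wrist_force": force on the tool from outside, world axes, zero at the start; "moment": the same for the moment, N m; "gripper_width": opening from 0.0 (shut) to 1.0 (fully open).
Only numpy, scipy, OpenCV 4.12 (cv2) and the standard library are available. Lean on these libraries where they do the work, as an engineer would, in place of code of your own. Each camera call takes 0.05 s, during which the arm holds its last target. There are 200 camera calls.

## Working session

There is one attempt and no reset: what is moved stays moved. The work goes in short steps, Python scripts to look and compute and a tool call to move; the robot and the scene stay as the last step left them, time stands still between calls to the robot, and variables do not carry over. Pictures are saved under pics/ and viewed, about 8 in all and at most 12, crops included, and the job is handed in when it is done.

Besides the shell and the picture viewer there is one more tool, called after "Request:" in YAML: its name, and indented under it one key for each argument. drive_tool: Moves the arm, as the interface text tells. Shift numbers are shares of 0.12 m and turn numbers shares of 2 rad, none past 1 either way. Its arguments: {"type":"object","properties":{"series":{"type":"array","items":{"type":"array","items":{"type":"number","minimum":-1,"maximum":1}}},"fingers":{"type":"number"}},"required":["series"]}

```bash
ls; mkdir -p pics; python3 - <<'E'
from station import telemetry, capture, order, r
import cv2,numpy as np
s=telemetry.sense();print(s)
for n in("top","side"):
    c=capture(n);cv2.imwrite(f"pics/{n}0.png",c["color"]);print(n,{k:v for k,v in c.items() if k!="color"})
E
```

```text
pics
{'time_s': 0.0, 'joints': array([ 8.12234101e+01,  2.20903624e+01,  3.78658951e-01, -3.03836710e-02,
       -6.84113603e+01, -1.48157965e+01]), 'joint_velocities': array([-0.05928829, -0.13608256,  0.02607186,  0.04572898, -0.01512513,
        0.0386172 ]), 'effort': array([ 1.41386750e-03, -3.90666926e+01,  1.87402171e+01,  4.21988100e+00,
        1.10077046e-02, -1.85980939e-04]), 'tcp_pos': array([0.24993907, 0.57234289, 0.29115238]), 'ee_rot': array([[ 9.16337630e-01, -4.00405649e-01, -8.15039169e-04],
       [-4.00406472e-01, -9.16335345e-01, -2.04743042e-03],
       [ 7.29535093e-05,  2.20248450e-03, -9.99997572e-01]]), 'wrist_force': array([-0.56076526, -0.55882689, -0.43787644]), 'moment': array([-0.01721608,  0.00436336,  0.01589636]), 'gripper_width': 1.0031243319367737}
top {'fx': 431.54409449899407, 'fy': 431.54409449899407, 'cx': 255.8940051325484, 'cy': 194.61245376217136, 'eye': array([0.42650764, 0.00885567, 1.25831545]), 'attitude': array([[-0.00292662,  0.99648606, -0.08370768],
       [-0.99998669, -0.00256072,  0.00447813],
       [ 0.00424804,  0.08371967,  0.99648029]])}
side {'fx': 385.49623810313443, 'fy': 385.49623810313443, 'cx': 254.9134387830853, 'cy': 189.31135806016712, 'eye': array([0.29952943, 0.56789864, 0.82008602]), 'attitude': array([[-0.90163802,  0.3484    , -0.25625442],
       [-0.43217636, -0.70318432,  0.56458429],
       [ 0.01650707,  0.61979776,  0.78458795]])}
```

```bash
python3 - <<'E'
import cv2
for n in("top","side"):
    i=cv2.imread(f"pics/{n}0.png");cv2.imwrite(f"pics/{n}0b.png",cv2.resize(i,(800,600),interpolation=cv2.INTER_CUBIC))
E
```

```text
(no output)
```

View pics/top0b.png

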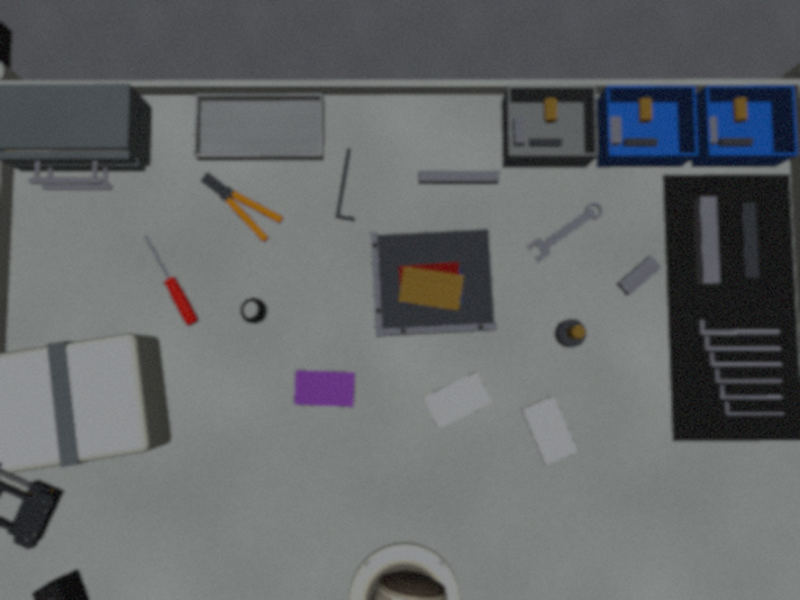

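View pics/side0b.png

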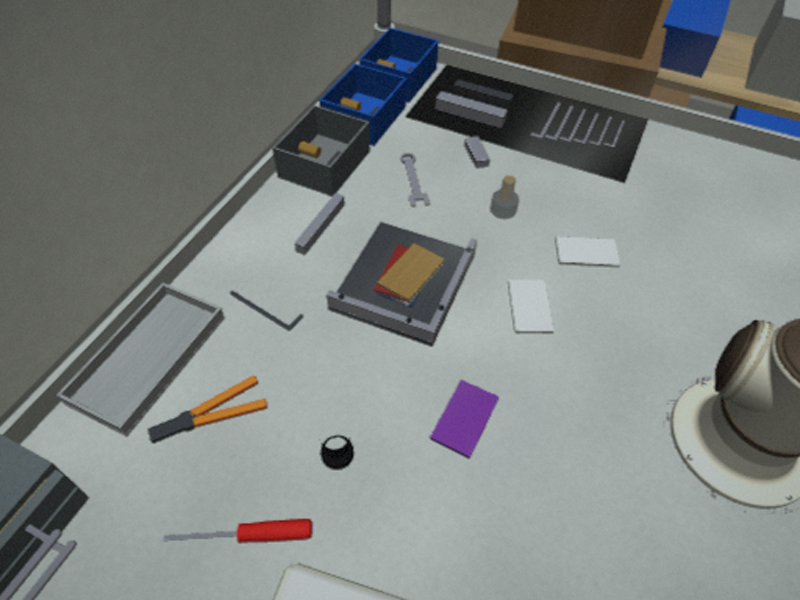

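Top view: the fixture is at about (433,282), with fences on its left (+y) and lower (−x) sides. The pile with the brass plate on top is at (431,288). The weight candidates are the grey disc with a brass post at (571,333) and the black jack without a post at (253,310); the first fits the description. The purple plate at (325,388) and the white plates at (458,400) and (549,430) are decoys.

```bash
cat >h.py <<'E'
import cv2,numpy as np
from station import telemetry,capture,order,r
def shot(name):
    s=telemetry.sense();c=capture(name)
    if "mount" in c:
        T=np.eye(4);T[:3,:3]=s["ee_rot"];T[:3,3]=s["tcp_pos"];T=T@np.array(c["mount"])
        c["eye"],c["attitude"]=T[:3,3],T[:3,:3]
    return c
def ray(c,px,z):
    px=np.atleast_2d(np.asarray(px,float))
    d=np.c_[(px[:,0]-c["cx"])/c["fx"],-(px[:,1]-c["cy"])/c["fy"],-np.ones(len(px))]@np.array(c["attitude"]).T
    return c["eye"]+d*((z-c["eye"][2])/d[:,2])[:,None]
def proj(c,P):
    q=(np.atleast_2d(P)-c["eye"])@np.array(c["attitude"])
    return np.c_[c["cx"]-c["fx"]*q[:,0]/q[:,2],c["cy"]+c["fy"]*q[:,1]/q[:,2]]
def rows(target,yaw=None,s=None):
    "shift in tool axes, shares of 0.12, and turn share of 2 rad; yaw = desired world angle (deg) of tool x"
    s=s or telemetry.sense();R=s["ee_rot"]
    d=R.T@(np.array(target)-s["tcp_pos"])/0.12
    t=0
    if yaw is not None:
        cur=np.degrees(np.arctan2(R[1,0],R[0,0]));t=-np.radians((yaw-cur+180)%360-180)/2  # tool z down
    return np.round(d,3),round(float(t),3)
E
python3 - <<'E'
from h import *
c=shot("top")
for n,p,z in [("fix",(433,282),.012),("pile",(431,288),.044),("wpost",(577,331),.078),("wdisc",(569,335),.02)]:
    print(n,ray(c,np.array(p)*.64,z))
w=shot("wrist");print({k:v for k,v in w.items() if k!="color"})
print(rows([.5,-.03,.33],0))
E
```

```text
fix [[ 0.57226917 -0.05856691  0.012     ]]
pile [[ 0.55759983 -0.05313549  0.044     ]]
wpost [[ 0.47751404 -0.30683539  0.078     ]]
wdisc [[ 0.47270862 -0.3074455   0.02      ]]
{'fx': 266.5033644298789, 'fy': 266.5033644298789, 'cx': 252.04104126236078, 'cy': 193.4458561431894, 'mount': array([[ 7.44055944e-05,  9.67473155e-01,  2.52973692e-01,
         7.03042238e-02],
       [ 9.99999956e-01,  5.10771248e-07, -2.96077224e-04,
        -2.29545732e-04],
       [-2.86575978e-04,  2.52973703e-01, -9.67473112e-01,
        -9.19827514e-02],
       [ 0.00000000e+00,  0.00000000e+00,  0.00000000e+00,
         1.00000000e+00]]), 'eye': array([0.3145871 , 0.54466182, 0.38342037]), 'attitude': array([[-0.40028229,  0.88642606,  0.23242832],
       [-0.91638985, -0.38772677, -0.09948668],
       [ 0.0019311 , -0.25281771,  0.967512  ]])}
(array([ 3.919,  3.768, -0.315]), -0.206)
```

Request:
drive_tool:
  series:
    - [0.5,0.5,0,0]
    - [1,1,0,0]
    - [1,1,0,0]

```text
time_s: 0.57
tcp_pos: [0.3124, 0.4124, 0.2921]
ee_rot: [[0.916, -0.401, -0.0], [-0.401, -0.916, -0.001], [-0.0, 0.001, -1.0]]
wrist_force: [1.7, 0.2, 0.3]
gripper_width: 1.0
```

Request:
drive_tool:
  series:
    - [0.5,0.5,0,0]
    - [1,1,0,0]
    - [1,1,0,0]

```text
time_s: 0.95
tcp_pos: [0.3742, 0.2544, 0.2923]
ee_rot: [[0.916, -0.401, -0.0], [-0.401, -0.916, 0.0], [-0.0, -0.0, -1.0]]
wrist_force: [-0.2, 0.7, -0.2]
gripper_width: 0.999
```

Request:
drive_tool:
  series:
    - [0.5,0.5,0,0]
    - [1,1,0,0]
    - [1,1,0,0]

```text
time_s: 1.32
tcp_pos: [0.4361, 0.0965, 0.2924]
ee_rot: [[0.916, -0.401, 0.0], [-0.401, -0.916, 0.0], [0.0, -0.0, -1.0]]
wrist_force: [0.9, 0.3, -0.3]
gripper_width: 1.001
```

Request:
drive_tool:
  fingers: 60
  series:
    - [0.4,0.4,0,-0.07]
    - [0.7,0.7,0.1,-0.14]
    - [0.95,1,0.3,-0.206]
    - [0.95,1,0.3,-0.206]
    - [0.95,1,0.3,-0.206]

```text
time_s: 1.95
tcp_pos: [0.4924, -0.0569, 0.2563]
ee_rot: [[1.0, -0.001, 0.0], [-0.001, -1.0, -0.0], [0.0, 0.0, -1.0]]
wrist_force: [-0.0, -0.7, -0.2]
gripper_width: 0.697
```

```bash
python3 - <<'E'
from h import *
s=telemetry.sense();print(s["time_s"],s["tcp_pos"],s["ee_rot"][:,0],s["wrist_force"])
w=shot("wrist");np.save("w1.npy",w,allow_pickle=True);cv2.imwrite("pics/w1.png",cv2.resize(w["color"],(800,600),interpolation=cv2.INTER_CUBIC))
E
```

```text
1.95 [ 0.49243156 -0.05688581  0.25634241] [ 9.99999652e-01 -8.32609505e-04  6.02218432e-05] [-0.02526479 -0.66756118 -0.15187952]
```

View pics/w1.png

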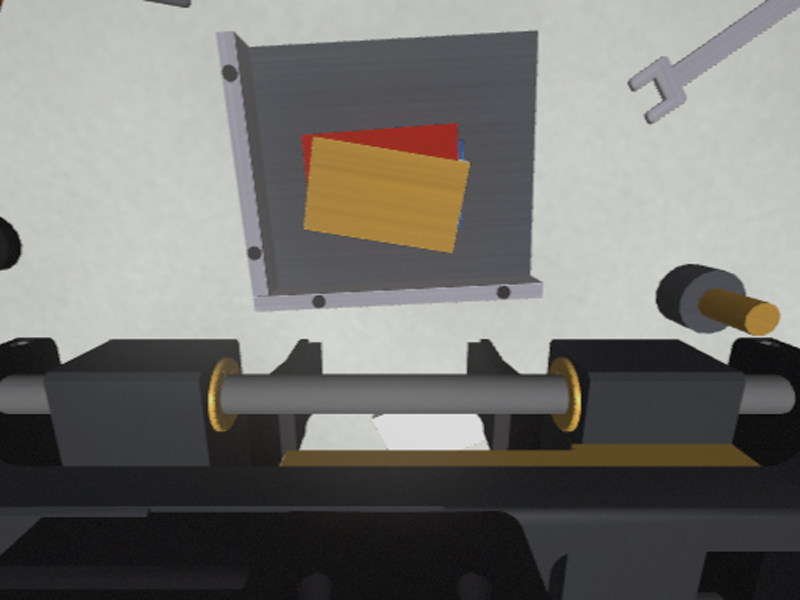

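Wrist view: the pile's brass plate has corners at about (313,137), (470,162), (453,252) and (304,229), with the red plate behind it and turned the other way. The fences run along the left and bottom. The weight with its brass post is at right, disc at (700,298).

```bash
python3 - <<'E'
from h import *
w=np.load("w1.npy",allow_pickle=True).item();g=cv2.cvtColor(w["color"],cv2.COLOR_BGR2GRAY).astype(int)
hsv=cv2.cvtColor(w["color"],cv2.COLOR_BGR2HSV)
m=(g<130).astype(np.uint8)
far=[(c,next(r for r in range(10,60) if g[r,c]<130)-.5) for c in range(175,335,3)]
rt=[(next(c for c in range(370,320,-1) if g[r,c]<130)+.5,r) for r in range(35,165,3)]
bot=[(c,next(r for r in range(205,150,-1) if g[r,c]<175 and False or g[r,c]<180)+.5) for c in range(180,340,4)]
def line(p,z):
    P=ray(w,p,z)[:,:2].astype(np.float32);vx,vy,x,y=cv2.fitLine(P,cv2.DIST_HUBER,0,.01,.01).ravel();return (x,y),np.degrees(np.arctan2(vy,vx))
print("far z12",line(far,.012));print("right z12",line(rt,.012))
print("g col profile at col 250 rows 170-205",g[170:205,250]);print("row 100 cols 135-175",g[100,135:175])
for n,lo,hi,z in [("yellow",(15,90,60),(30,255,255),.044),("red",(0,120,60),(8,255,255),.036)]:
    k=cv2.inRange(hsv,lo,hi);k[:60]=0;k[175:]=0;k[:,:160]=0;k[:,340:]=0
    cs,_=cv2.findContours(k,0,2);q=max(cs,key=cv2.contourArea)[:,0]
    P=ray(w,q,z)[:,:2]*1000;R=cv2.minAreaRect(P.astype(np.float32));print(n,R)
# weight: brass top
k=cv2.inRange(hsv,(12,90,60),(30,255,255));k[:170]=0;k[220:]=0;k[:,:430]=0
cs,_=cv2.findContours(k,0,2);q=max(cs,key=cv2.contourArea)[:,0];print("post px",q.min(0),q.max(0))
print(ray(w,np.array([(763,319)])*.64,.078),ray(w,np.array([(697,297)])*.64,.032))
E
```

```text
far z12 ((np.float32(0.670425), np.float32(-0.060130864)), np.float32(-87.136))
right z12 ((np.float32(0.5891634), np.float32(-0.1639868)), np.float32(2.9112368))
g col profile at col 250 rows 170-205 [ 86  88  87  89  87  87  87  89  89  88  89  92  92  91  92  98 153 152
 154 155 154 151 152 153 153 165 206 204 205 205 204 205 206 206 206]
row 100 cols 135-175 [199 199 199 199 199 197 196 196 196 196 198 199 199 193 171 151 152 153
 154 151 149 150 151 148 138 109  81  82  81  81  80  79  80  85  87  88
  87  87  86  87]
yellow ((560.8206176757812, -50.859134674072266), (110.12184143066406, 63.7242317199707), 80.92543029785156)
red ((591.65625, -47.41508865356445), (30.53461456298828, 109.55728912353516), 4.3960466384887695)
post px [447 185] [498 214]
[[ 0.48004822 -0.30777969  0.078     ]] [[ 0.48402305 -0.29469453  0.032     ]]
```

Request:
drive_tool:
  fingers: 60
  series:
    - [0.5,-0.04,0,-0.025]
    - [1,-0.083,0.2,-0.025]
    - [1,-0.083,0.4,-0.025]
    - [1,-0.083,0.4,-0.025]

```text
time_s: 2.5
tcp_pos: [0.6116, -0.0454, 0.2064]
ee_rot: [[0.999, 0.052, -0.005], [0.052, -0.999, -0.0], [-0.005, 0.0, -1.0]]
wrist_force: [-0.5, -0.2, -0.2]
gripper_width: 0.696
```

```bash
cat >>h.py <<'E'
th=np.radians(2.9);U=np.array([np.cos(th),np.sin(th)]);V=np.array([-np.sin(th),np.cos(th)])
COR=np.array([.4885,.0144])
def f(P): P=np.asarray(P)[...,:2];return np.stack([P@U-COR[0],P@V-COR[1]],-1)*1000  # mm from corner, fixture axes
E
python3 - <<'E'
from h import *
w=np.load("w1.npy",allow_pickle=True).item()
print("inner -x top edge",f(ray(w,[(250,185.5)],.042)),"outer",f(ray(w,[(250,195.3)],.042)),"inner +y",f(ray(w,[(159.6,100)],.042)),"outer",f(ray(w,[(148.7,100)],.042)))
print("base/+x fence bottom",f(ray(w,[(250,180)],.012)))
s=telemetry.sense();print(s["tcp_pos"],f(s["tcp_pos"]),np.degrees(np.arctan2(s["ee_rot"][1,0],s["ee_rot"][0,0])),s["wrist_force"])
E
```

```text
inner -x top edge [[  0.36129846 -94.17683152]] outer [[-11.5853776  -93.53934398]] inner +y [[100.70889402  -1.02240502]] outer [[101.31749354  10.82122077]]
base/+x fence bottom [[  0.73616706 -93.98585854]]
[ 0.61162927 -0.04538492  0.20640184] [120.04983162 -90.67092501] 2.9718207015600977 [-0.53231996 -0.20615233 -0.18207444]
```

Request:
drive_tool:
  series:
    - [0.23,0.02,0,0]
    - [0.23,0.02,0.3,0]
    - [0.23,0.02,0.7,0]
    - [0.23,0.02,1,0]
    - [0.23,0.02,1,0]
    - [0.23,0.02,1,0]

```text
time_s: 3.25
tcp_pos: [0.6415, -0.0472, 0.0913]
ee_rot: [[0.999, 0.052, 0.005], [0.052, -0.999, 0.0], [0.005, 0.0, -1.0]]
wrist_force: [0.2, -0.3, -0.4]
gripper_width: 0.69
```

Request:
drive_tool:
  series:
    - [0,0,0.02,0]
    - [-0.08,0,0.02,0]
    - [-0.15,0,0.02,0]
    - [-0.2,0,0.02,0]
    - [-0.25,0,0.02,0]
    - [-0.3,0,0.02,0]
    - [-0.35,0,0.02,0]
    - [-0.4,0,0.02,0]
    - [-0.45,0,0.02,0]
    - [-0.5,0,0.02,0]

```text
time_s: 4.5
tcp_pos: [0.5808, -0.0507, 0.0863]
ee_rot: [[0.999, 0.051, 0.003], [0.051, -0.999, 0.0], [0.003, -0.0, -1.0]]
wrist_force: [7.5, 2.4, -0.3]
gripper_width: 0.686
```

```bash
python3 - <<'E'
from h import *
s=telemetry.sense();print(s["time_s"],s["tcp_pos"],f(s["tcp_pos"]),np.degrees(np.arctan2(s["ee_rot"][1,0],s["ee_rot"][0,0])),s["wrist_force"])
w=shot("wrist");cv2.imwrite("pics/w2.png",cv2.resize(w["color"],(800,600)))
E
```

```text
4.5 [ 0.58080448 -0.05070992  0.08633468] [ 88.99511406 -94.42958801] 2.898362532383931 [ 7.49056723  2.43471724 -0.34768805]
```

View pics/w2.png

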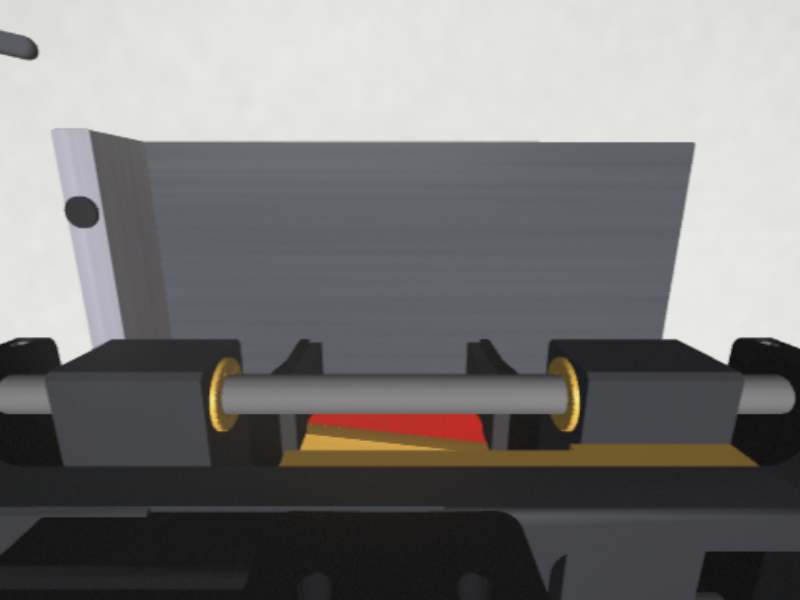

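Fingers stand over the base, red and yellow plates just behind them at (395,430); pushing on.

Request:
drive_tool:
  series:
    - [-0.025,0,0,0]
    - [-0.05,0,0,0]
    - [-0.07,0,0,0]
    - [-0.085,0,0,0]
    - [-0.1,0,0,0]
    - [-0.11,0,0,0]
    - [-0.115,0,0,0]
    - [-0.115,0,0,0]

```text
time_s: 5.55
tcp_pos: [0.568, -0.0508, 0.0864]
ee_rot: [[0.999, 0.051, 0.005], [0.051, -0.999, 0.001], [0.005, -0.001, -1.0]]
wrist_force: [6.2, 1.9, -0.5]
gripper_width: 0.69
```

Request:
drive_tool:
  series:
    - [-0.01,0,0,0]
    - [-0.02,0,0,0]
    - [-0.025,0,0,0]
    - [-0.025,0,0,0]

```text
time_s: 6.05
tcp_pos: [0.5658, -0.051, 0.0865]
ee_rot: [[0.999, 0.051, 0.007], [0.051, -0.999, 0.001], [0.007, -0.001, -1.0]]
wrist_force: [8.6, 1.1, -2.3]
gripper_width: 0.69
```

Request:
drive_tool:
  series:
    - [-0.005,0,0,0]
    - [-0.01,0,0,0]
    - [-0.015,0,0,0]
    - [-0.015,0,0,0]

```text
time_s: 6.55
tcp_pos: [0.5656, -0.051, 0.0872]
ee_rot: [[0.999, 0.051, 0.011], [0.051, -0.999, 0.001], [0.011, -0.001, -1.0]]
wrist_force: [11.8, 2.0, -2.2]
gripper_width: 0.692
```

Request:
drive_tool:
  series:
    - [0.1,0,0,0]
    - [0.17,0,0,0]
    - [0.17,0,-0.3,0]
    - [0.17,0,-0.55,0]

```text
time_s: 7.05
tcp_pos: [0.5806, -0.0512, 0.1516]
ee_rot: [[0.999, 0.05, -0.005], [0.05, -0.999, -0.001], [-0.005, 0.0, -1.0]]
wrist_force: [-0.4, -0.2, 0.1]
gripper_width: 0.687
```

Request:
drive_tool:
  fingers: 22
  series:
    - [-0.05,0.1,0,0.09]
    - [-0.1,0.2,0,0.18]
    - [-0.15,0.3,0,0.27]
    - [-0.2,0.4,0,0.36]
    - [-0.25,0.5,0,0.45]
    - [-0.3,0.6,0,0.54]
    - [-0.4,0.7,0,0.63]
    - [-0.5,0.76,0,0.72]
    - [-0.5,0.76,0,0.785]
    - [-0.5,0.76,0,0.785]

```text
time_s: 8.3
tcp_pos: [0.5254, -0.1452, 0.1512]
ee_rot: [[0.052, -0.999, -0.003], [-0.999, -0.052, 0.0], [-0.0, 0.003, -1.0]]
wrist_force: [-1.1, 0.3, -0.5]
gripper_width: 0.255
```

```bash
python3 - <<'E'
from h import *
s=telemetry.sense();print(s["time_s"],s["joints"],s["tcp_pos"],f(s["tcp_pos"]),np.degrees(np.arctan2(s["ee_rot"][1,0],s["ee_rot"][0,0])),s["wrist_force"])
c=shot("top");cv2.imwrite("pics/t2.png",cv2.resize(c["color"][120:240,200:360],(800,600),interpolation=cv2.INTER_CUBIC))
E
```

```text
8.3 [ 1.59625284e+00  2.28001524e+01 -2.12714388e+01 -2.19352641e-02
 -4.61244114e+01  1.38425773e+00] [ 0.52535503 -0.14515655  0.15116956] [  28.83833836 -185.94991198] -87.03475466093144 [-1.14304465  0.25882612 -0.46371086]
```

View pics/t2.png

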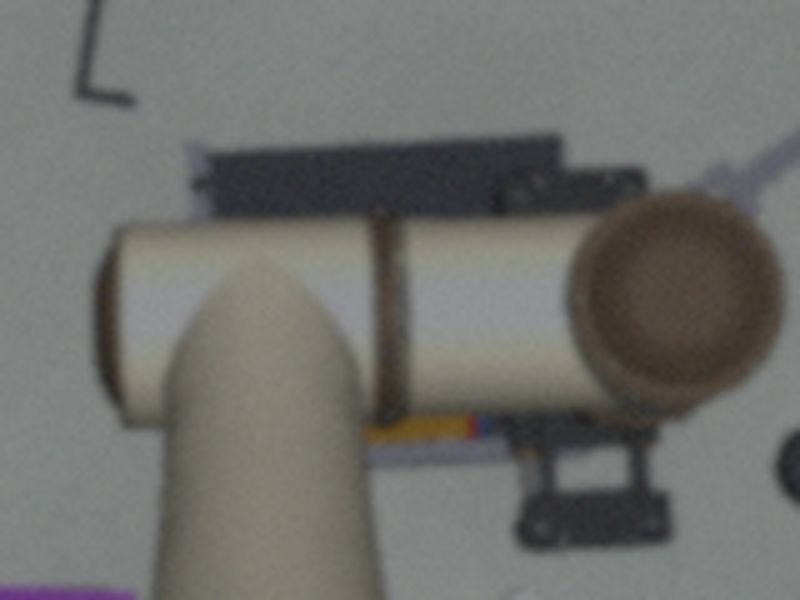

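Seen from above, the pile lies against the lower fence. Its right ends stick out differently, the blue one furthest, at about (490,425), roughly v = −155 mm. The fingers are clear of it, so I descend and push +y.

Request:
drive_tool:
  series:
    - [0,-0.025,0.2,0]
    - [0,-0.025,0.4,0]
    - [0,-0.025,0.54,0]
    - [0,-0.025,0.54,0]
    - [0,-0.025,0.54,0]

```text
time_s: 8.98
tcp_pos: [0.5299, -0.1447, 0.0875]
ee_rot: [[0.052, -0.999, 0.0], [-0.999, -0.052, -0.0], [0.0, -0.0, -1.0]]
wrist_force: [-0.1, 0.7, 0.0]
gripper_width: 0.26
```

Request:
drive_tool:
  series:
    - [-0.05,0,0,0]
    - [-0.1,0,0,0]
    - [-0.15,0,0,0]
    - [-0.2,0,0,0]
    - [-0.25,0,0,0]
    - [-0.3,0,0,0]
    - [-0.35,0,0,0]
    - [-0.4,0,0,0]
    - [-0.43,0,0,0]
    - [-0.45,0,0,0]

```text
time_s: 10.22
tcp_pos: [0.5269, -0.0908, 0.0872]
ee_rot: [[0.051, -0.999, 0.0], [-0.999, -0.051, -0.0], [0.0, -0.0, -1.0]]
wrist_force: [0.7, -6.6, 1.5]
gripper_width: 0.255
```

Request:
drive_tool:
  series:
    - [-0.02,0,0,0]
    - [-0.04,0,0,0]
    - [-0.055,0,0,0]
    - [-0.07,0,0,0]
    - [-0.08,0,0,0]
    - [-0.09,0,0,0]
    - [-0.095,0,0,0]
    - [-0.1,0,0,0]
    - [-0.1,0,0,0]

```text
time_s: 11.35
tcp_pos: [0.5262, -0.0802, 0.0872]
ee_rot: [[0.051, -0.999, -0.0], [-0.999, -0.051, -0.002], [0.002, 0.0, -1.0]]
wrist_force: [1.6, -11.7, 0.9]
gripper_width: 0.256
```

Request:
drive_tool:
  series:
    - [-0.005,0,0,0]
    - [-0.01,0,0,0]
    - [-0.015,0,0,0]
    - [-0.02,0,0,0]
    - [-0.02,0,0,0]

```text
time_s: 11.98
tcp_pos: [0.5262, -0.0799, 0.0873]
ee_rot: [[0.051, -0.999, -0.001], [-0.999, -0.051, -0.004], [0.004, 0.001, -1.0]]
wrist_force: [3.3, -24.1, -0.4]
gripper_width: 0.255
```

Request:
drive_tool:
  series:
    - [0.1,0,0,0]
    - [0.17,0,0,0]
    - [0.17,0,-0.3,0]
    - [0.17,0,-0.55,0]

```text
time_s: 12.48
tcp_pos: [0.5272, -0.0963, 0.1537]
ee_rot: [[0.051, -0.999, -0.0], [-0.999, -0.051, 0.001], [-0.001, 0.0, -1.0]]
wrist_force: [-0.2, -0.1, -0.1]
gripper_width: 0.257
```

Request:
drive_tool:
  fingers: 60
  series:
    - [-0.1,-0.05,0,-0.09]
    - [-0.2,-0.1,0,-0.18]
    - [-0.3,-0.15,0,-0.27]
    - [-0.4,-0.2,0,-0.36]
    - [-0.5,-0.25,0,-0.45]
    - [-0.6,-0.3,0,-0.54]
    - [-0.7,-0.4,0,-0.63]
    - [-0.7,-0.5,0,-0.72]
    - [-0.7,-0.55,0,-0.785]
    - [-0.7,-0.55,0,-0.785]

```text
time_s: 13.72
tcp_pos: [0.5889, -0.0088, 0.1527]
ee_rot: [[0.999, 0.049, -0.0], [0.049, -0.999, 0.001], [-0.0, -0.001, -1.0]]
wrist_force: [-0.0, -0.1, -0.5]
gripper_width: 0.689
```

```bash
python3 - <<'E'
from h import *
s=telemetry.sense();print(s["time_s"],s["tcp_pos"],f(s["tcp_pos"]),np.degrees(np.arctan2(s["ee_rot"][1,0],s["ee_rot"][0,0])),s["wrist_force"],s["gripper_width"]*87)
E
```

```text
13.725 [ 0.58888552 -0.00883551  0.15268606] [ 99.18435854 -53.01764369] 2.8151847875980476 [-0.04231026 -0.07479246 -0.4825113 ] 59.96909395988342
```

Request:
drive_tool:
  series:
    - [0,0,0.2,0]
    - [0,0,0.4,0]
    - [0,0,0.55,0]
    - [0,0,0.55,0]
    - [-0.06,0,0.55,0]
    - [-0.1,0,0.55,0]
    - [-0.14,0,0.55,0]
    - [-0.17,0,0.55,0]
    - [-0.19,0,0.55,0]
    - [-0.2,0,0.55,0]

```text
time_s: 14.98
tcp_pos: [0.5647, -0.0108, 0.0871]
ee_rot: [[0.999, 0.05, 0.0], [0.05, -0.999, 0.0], [0.0, -0.0, -1.0]]
wrist_force: [0.7, -0.2, -0.1]
gripper_width: 0.692
```

Request:
drive_tool:
  series:
    - [-0.01,0,0,0]
    - [-0.02,0,0,0]
    - [-0.03,0,0,0]
    - [-0.04,0,0,0]
    - [-0.04,0,0,0]

```text
time_s: 15.6
tcp_pos: [0.5637, -0.0107, 0.0882]
ee_rot: [[0.999, 0.051, 0.009], [0.051, -0.999, 0.001], [0.009, -0.0, -1.0]]
wrist_force: [7.9, -2.4, -3.0]
gripper_width: 0.689
```

Request:
drive_tool:
  series:
    - [-0.01,0,0,0]
    - [-0.02,0,0,0]
    - [-0.02,0,0,0]

```text
time_s: 15.98
tcp_pos: [0.5634, -0.0107, 0.0889]
ee_rot: [[0.999, 0.052, 0.014], [0.052, -0.999, 0.001], [0.014, -0.001, -1.0]]
wrist_force: [11.8, -3.7, -3.4]
gripper_width: 0.691
```

Request:
drive_tool:
  series:
    - [0.1,0,0,0]
    - [0.2,0,0,0]
    - [0.2,0,-0.3,0]
    - [0.2,0,-0.55,0]

```text
time_s: 16.48
tcp_pos: [0.5815, -0.0099, 0.1533]
ee_rot: [[0.999, 0.05, -0.002], [0.05, -0.999, -0.001], [-0.002, 0.0, -1.0]]
wrist_force: [0.2, -0.0, 0.7]
gripper_width: 0.692
```

Request:
drive_tool:
  fingers: 22
  series:
    - [-0.05,0.1,0,0.09]
    - [-0.1,0.2,0,0.18]
    - [-0.15,0.3,0,0.27]
    - [-0.2,0.4,0,0.36]
    - [-0.25,0.5,0,0.45]
    - [-0.3,0.6,0,0.54]
    - [-0.4,0.7,0,0.63]
    - [-0.48,0.75,0,0.72]
    - [-0.48,0.75,0,0.785]
    - [-0.48,0.75,0,0.785]

```text
time_s: 17.73
tcp_pos: [0.5284, -0.1027, 0.1528]
ee_rot: [[0.052, -0.999, -0.001], [-0.999, -0.052, 0.0], [-0.0, 0.001, -1.0]]
wrist_force: [-0.4, -0.4, 0.1]
gripper_width: 0.255
```

```bash
python3 - <<'E'
from h import *
s=telemetry.sense();print(s["time_s"],s["tcp_pos"],f(s["tcp_pos"]),np.degrees(np.arctan2(s["ee_rot"][1,0],s["ee_rot"][0,0])),s["wrist_force"],s["gripper_width"]*87)
E
```

```text
17.725 [ 0.52835873 -0.10272409  0.15277472] [  33.98497778 -143.72375854] -86.99968221886405 [-0.41336272 -0.42046864  0.06090059] 22.149415584252356
```

Request:
drive_tool:
  series:
    - [0,0.01,0.2,0]
    - [0,0.01,0.4,0]
    - [0,0.01,0.55,0]
    - [0,0.01,0.55,0]
    - [-0.06,0.01,0.55,0]
    - [-0.1,0.01,0.55,0]
    - [-0.14,0.01,0.55,0]
    - [-0.16,0.01,0.55,0]
    - [-0.18,0.01,0.55,0]
    - [-0.2,0.01,0.55,0]

```text
time_s: 18.98
tcp_pos: [0.5263, -0.0801, 0.0872]
ee_rot: [[0.052, -0.999, -0.0], [-0.999, -0.052, -0.002], [0.002, 0.0, -1.0]]
wrist_force: [2.6, -16.9, -1.7]
gripper_width: 0.257
```

Request:
drive_tool:
  series:
    - [-0.01,0,0,0]
    - [-0.02,0,0,0]
    - [-0.025,0,0,0]
    - [-0.025,0,0,0]

```text
time_s: 19.48
tcp_pos: [0.5263, -0.0799, 0.0873]
ee_rot: [[0.051, -0.999, -0.0], [-0.999, -0.051, -0.005], [0.005, 0.001, -1.0]]
wrist_force: [3.1, -22.4, -2.2]
gripper_width: 0.253
```

Request:
drive_tool:
  series:
    - [0.1,0,0,0]
    - [0.2,0,0,0]
    - [0.4,0,-0.4,0]
    - [0.7,0,-0.8,0]
    - [1,0,-1,0]
    - [1,0,-1,0]
    - [1,0,-1,0]

```text
time_s: 20.35
tcp_pos: [0.5314, -0.1952, 0.2062]
ee_rot: [[0.05, -0.999, -0.002], [-0.999, -0.05, 0.001], [-0.001, 0.002, -1.0]]
wrist_force: [-0.8, 0.5, -0.8]
gripper_width: 0.25
```

```bash
python3 - <<'E'
from h import *
s=telemetry.sense();print(s["time_s"],s["tcp_pos"],f(s["tcp_pos"]),s["wrist_force"])
w=shot("wrist");np.save("w3.npy",w,allow_pickle=True);cv2.imwrite("pics/w3.png",cv2.resize(w["color"][0:240,100:420],(800,600),interpolation=cv2.INTER_CUBIC))
E
```

```text
20.35 [ 0.53137697 -0.19524218  0.2061504 ] [  32.31859153 -236.27607124] [-0.77106057  0.50962706 -0.81467882]
```

View pics/w3.png

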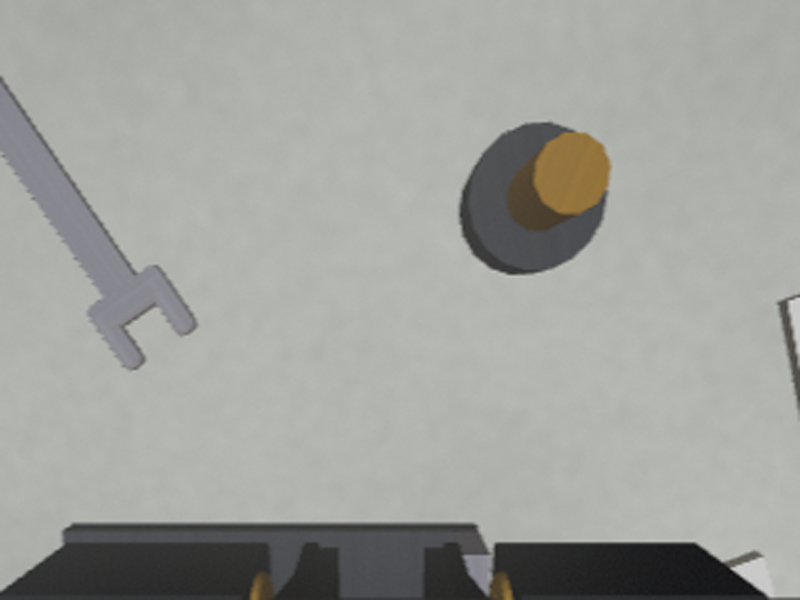

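The crop confirms the weight: a dark grey disc with an upright brass post, whose top is at crop px (572,174). Next I move so that the wrist camera sees the pile.

Request:
drive_tool:
  series:
    - [-0.3,0,0,-0.09]
    - [-0.6,0,-0.2,-0.18]
    - [-0.9,0,-0.3,-0.27]
    - [-1,0,-0.36,-0.36]
    - [-1,0,-0.36,-0.45]
    - [-1,0,-0.36,-0.54]
    - [-1,0.1,-0.36,-0.63]
    - [-1,0.15,-0.36,-0.72]
    - [-1,0.2,-0.36,-0.785]

```text
time_s: 21.52
tcp_pos: [0.5012, -0.076, 0.2489]
ee_rot: [[0.998, 0.057, -0.003], [0.057, -0.998, -0.0], [-0.003, -0.0, -1.0]]
wrist_force: [0.1, 1.2, -0.2]
gripper_width: 0.255
```

Request:
drive_tool:
  fingers: 60
  series:
    - [0,-0.3,0,0]
    - [0,-0.5,0,0]
    - [0,-0.5,0,0]
    - [0,-0.5,0,0]

```text
time_s: 22.02
tcp_pos: [0.4986, -0.0168, 0.2495]
ee_rot: [[0.999, 0.051, -0.002], [0.051, -0.999, -0.0], [-0.002, 0.0, -1.0]]
wrist_force: [0.1, -0.1, 0.4]
gripper_width: 0.617
```

```bash
python3 - <<'E'
from h import *
w3=np.load("w3.npy",allow_pickle=True).item();print("post top",ray(w3,[(328.8,69.6)],.078))
s=telemetry.sense();print(s["time_s"],s["tcp_pos"],f(s["tcp_pos"]),s["wrist_force"])
w=shot("wrist");np.save("w4.npy",w,allow_pickle=True);cv2.imwrite("pics/w4.png",cv2.resize(w["color"][10:240,100:400],(780,598),interpolation=cv2.INTER_CUBIC))
hsv=cv2.cvtColor(w["color"],cv2.COLOR_BGR2HSV)
k=cv2.inRange(hsv,(15,90,60),(30,255,255));k[225:]=0
cs,_=cv2.findContours(k,0,2);q=max(cs,key=cv2.contourArea)[:,0]
P=f(ray(w,q,.044));print("yellow",cv2.minAreaRect(P.astype(np.float32)))
cs,_=cv2.findContours(cv2.inRange(hsv,(0,120,60),(8,255,255)),0,2);print("red area",[cv2.contourArea(x) for x in cs][:5])
E
```

```text
post top [[ 0.47964508 -0.3071335   0.078     ]]
22.025 [ 0.49864097 -0.01675444  0.24953852] [  8.65473398 -56.36069707] [ 0.06636907 -0.09229725  0.37402879]
yellow ((32.902957916259766, -56.16728973388672), (63.277259826660156, 109.64692687988281), 0.04138142615556717)
red area []
```

View pics/w4.png

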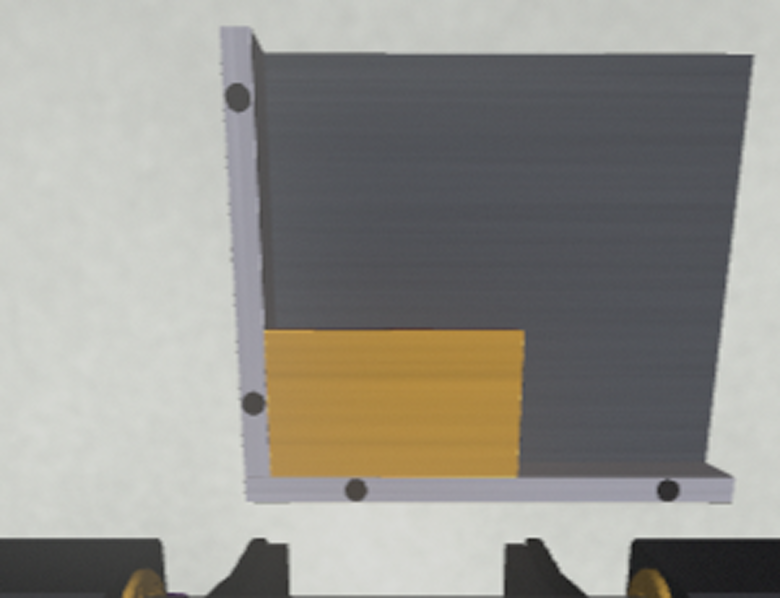

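Pile crop: the brass plate fills the corner at (265–523, 330–477). It is flush along both fences and no lower plate shows at the +x side. On the way to the weight I look at the pile's −y end faces.

Request:
drive_tool:
  fingers: 70
  series:
    - [0,0.4,0,0]
    - [0,0.9,0,0]
    - [0,1,0,0]
    - [0,1,0,0]
    - [0,1,0,0]

```text
time_s: 22.7
tcp_pos: [0.5049, -0.1363, 0.2502]
ee_rot: [[0.999, 0.051, -0.0], [0.051, -0.999, 0.0], [-0.0, -0.0, -1.0]]
wrist_force: [-0.7, 0.2, -0.4]
gripper_width: 0.803
```

```bash
python3 - <<'E'
from h import *
s=telemetry.sense();print(s["time_s"],s["tcp_pos"],f(s["tcp_pos"]))
w=shot("wrist");np.save("w5.npy",w,allow_pickle=True)
W=lambda u,v,z:np.r_[(COR[0]+u/1e3)*U+(COR[1]+v/1e3)*V,z/1e3]
p=proj(w,[W(u,v,z) for u,v,z in [(0,-110,44),(64,-110,44),(64,-110,12),(0,-110,12)]]);print(p)
x,y=p.min(0).astype(int)-12;X,Y=p.max(0).astype(int)+12
cv2.imwrite("pics/w5.png",cv2.resize(w["color"][y:Y,x:X],None,fx=7,fy=7,interpolation=cv2.INTER_CUBIC)[:600,:800]);print(x,y,X,Y)
E
```

```text
22.7 [ 0.50492834 -0.13632388  0.25015626] [   8.88467982 -176.09510668]
[[194.52571441 194.34878689]
 [191.34995703 137.93694838]
 [197.16072175 136.569059  ]
 [199.76924121 187.90098437]]
179 124 211 206
```

View pics/w5.png

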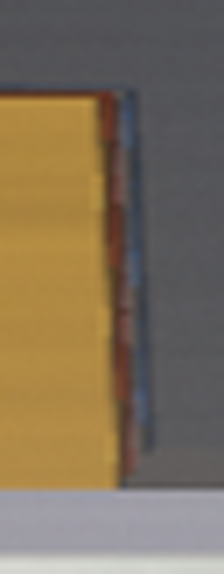

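The end faces show red, silver and blue stripes of even width, about 5.3 px in all against about 5.8 expected, so the pile is flush. On to the weight.

Request:
drive_tool:
  series:
    - [-0.1,0.4,0,0]
    - [-0.2,0.9,0.1,0]
    - [-0.28,1,0.18,0]
    - [-0.28,1,0.18,0]

```text
time_s: 23.25
tcp_pos: [0.4767, -0.2581, 0.2278]
ee_rot: [[0.999, 0.05, -0.002], [0.05, -0.999, 0.001], [-0.002, -0.001, -1.0]]
wrist_force: [0.0, 0.0, 1.0]
gripper_width: 0.804
```

Request:
drive_tool:
  series:
    - [0,0.3,0,0]
    - [0,0.41,0,0]
    - [0,0.41,0.2,0]
    - [0,0.41,0.2,0]

```text
time_s: 23.75
tcp_pos: [0.4794, -0.3061, 0.2033]
ee_rot: [[0.999, 0.051, -0.004], [0.051, -0.999, 0.002], [-0.004, -0.002, -1.0]]
wrist_force: [0.1, 0.1, -0.4]
gripper_width: 0.806
```

```bash
python3 - <<'E'
from h import *
s=telemetry.sense();print(s["time_s"],s["tcp_pos"],f(s["tcp_pos"]),rows([.4797,-.3073,.109]))
w=shot("wrist");cv2.imwrite("pics/w6.png",cv2.resize(w["color"],(800,600)))
E
```

```text
23.75 [ 0.47942794 -0.30612794  0.20331472] [ -25.17395265 -344.39157076] (array([0.005, 0.011, 0.786]), 0.0)
```

View pics/w6.png

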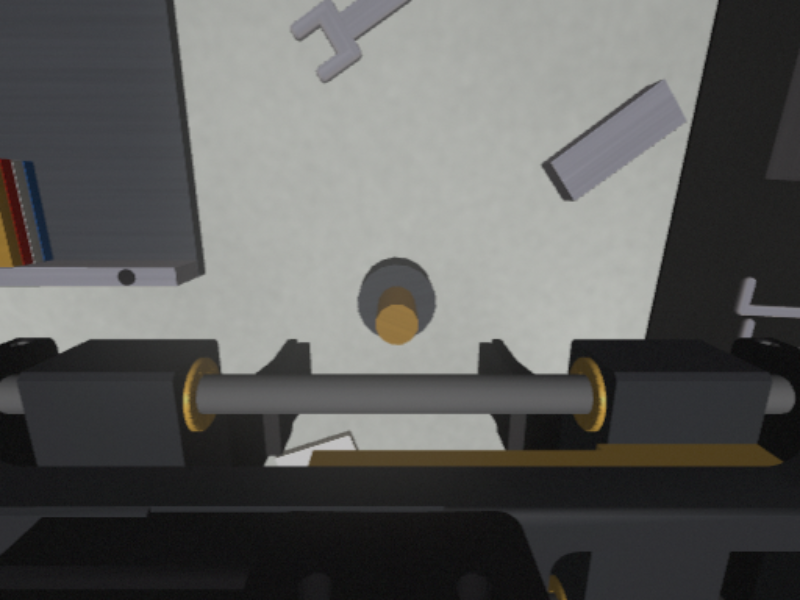

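The post at (397,325) lies midway between the fingers at (310) and (480). The pile's end stripes at the left edge are even too. Descend and grip.

Request:
drive_tool:
  series:
    - [0,0.01,0.2,0]
    - [0,0.01,0.4,0]
    - [0,0.01,0.6,0]
    - [0,0.01,0.72,0]
    - [0,0.01,0.786,0]
    - [0,0.01,0.786,0]
    - [0,0.01,0.786,0]

```text
time_s: 24.68
tcp_pos: [0.4806, -0.309, 0.1112]
ee_rot: [[0.999, 0.051, 0.002], [0.051, -0.999, -0.001], [0.001, 0.001, -1.0]]
wrist_force: [0.6, -0.4, 0.0]
gripper_width: 0.808
```

Request:
drive_tool:
  fingers: 10
  series:
    - [0,0,0,0]
    - [0,0,0,0]
    - [0,0,0,0]
    - [0,0,0,0]
    - [0,0,0,0]
    - [0,0,0,0]
    - [0,0,0,0]
    - [0,0,0,0]

```text
time_s: 25.68
tcp_pos: [0.4799, -0.3084, 0.1103]
ee_rot: [[0.999, 0.05, -0.001], [0.05, -0.999, 0.001], [-0.001, -0.001, -1.0]]
wrist_force: [0.8, 3.4, 1.9]
gripper_width: 0.267
```

Request:
drive_tool:
  series:
    - [0,0,-0.05,0]
    - [0,0,-0.15,0]
    - [0,0,-0.4,0]
    - [0,0,-0.7,0]
    - [0,0,-0.9,0]
    - [0,0,-0.9,0]

```text
time_s: 26.42
tcp_pos: [0.4808, -0.3094, 0.2206]
ee_rot: [[0.999, 0.05, 0.005], [0.05, -0.999, -0.002], [0.005, 0.002, -1.0]]
wrist_force: [0.4, -0.8, -7.4]
gripper_width: 0.266
```

```bash
python3 - <<'E'
from h import *
s=telemetry.sense();P=s["tcp_pos"];print(s["time_s"],P,f(P),s["wrist_force"],s["gripper_width"]*87)
h=(COR[0]+.0324)*U+(COR[1]-.0555)*V;print(h,rows([*h,P[2]]))
c=shot("wrist");cv2.imwrite("pics/w7.png",cv2.resize(c["color"],(800,600)))
E
```

```text
26.425 [ 0.48084604 -0.30935621  0.22059277] [ -23.92099568 -347.68745455] [ 0.41378986 -0.76012948 -7.37705376] 23.108491686314093
[ 0.52231228 -0.0146935 ] (array([ 0.468, -2.435, -0.003]), 0.0)
```

Request:
drive_tool:
  series:
    - [0.05,-0.2,0,0]
    - [0.1,-0.5,0,0]
    - [0.2,-0.8,0,0]
    - [0.25,-1,0,0]

```text
time_s: 26.98
tcp_pos: [0.5032, -0.1859, 0.2162]
ee_rot: [[0.999, 0.05, -0.004], [0.05, -0.999, 0.001], [-0.004, -0.001, -1.0]]
wrist_force: [-0.2, -0.7, -7.0]
gripper_width: 0.269
```

Request:
drive_tool:
  series:
    - [0.1,-0.3,0,0]
    - [0.15,-0.6,0,0]
    - [0.2,-0.9,0,0]
    - [0.22,-1,0,0]

```text
time_s: 27.48
tcp_pos: [0.5235, -0.0647, 0.2165]
ee_rot: [[0.999, 0.052, -0.004], [0.052, -0.999, -0.0], [-0.004, -0.0, -1.0]]
wrist_force: [-0.6, 0.1, -7.3]
gripper_width: 0.265
```

Request:
drive_tool:
  series:
    - [0,-0.2,0,0]
    - [0,-0.35,0,0]
    - [0,-0.43,0,0]
    - [0,-0.43,0,0]
    - [0,-0.43,0,0]
    - [0,-0.43,0,0]

```text
time_s: 28.22
tcp_pos: [0.5217, -0.0153, 0.2183]
ee_rot: [[0.999, 0.049, -0.0], [0.049, -0.999, -0.0], [-0.0, 0.0, -1.0]]
wrist_force: [1.0, 0.4, -7.4]
gripper_width: 0.266
```

```bash
python3 - <<'E'
from h import *
s=telemetry.sense();P=s["tcp_pos"];print(s["time_s"],P,f(P),s["wrist_force"],s["gripper_width"]*87,s["ee_rot"][:,2])
h=(COR[0]+.0324)*U+(COR[1]-.0555)*V;print(h,rows([*h,.1545]))
E
```

```text
28.225 [ 0.52166982 -0.01531428  0.21831914] [ 31.72694919 -56.08747909] [ 0.96372647  0.41573253 -7.40942168] 23.15476132512842 [-1.31017918e-04 -1.16800096e-04 -9.99999985e-01]
[ 0.52231228 -0.0146935 ] (array([ 0.006, -0.005,  0.532]), 0.0)
```

Positioned within 1 mm. Lowering slowly to about 3 mm above contact, then creeping down.

Request:
drive_tool:
  series:
    - [0,0,0.1,0]
    - [0,0,0.2,0]
    - [0,0,0.3,0]
    - [0,0,0.38,0]
    - [0,0,0.44,0]
    - [0,0,0.48,0]
    - [0,0,0.5,0]
    - [0,0,0.5,0]

```text
time_s: 29.22
tcp_pos: [0.5218, -0.0147, 0.1584]
ee_rot: [[0.999, 0.05, 0.0], [0.05, -0.999, -0.0], [0.0, 0.0, -1.0]]
wrist_force: [0.2, -0.1, -8.0]
gripper_width: 0.268
```

Request:
drive_tool:
  series:
    - [0,0,0.01,0]
    - [0,0,0.02,0]
    - [0,0,0.025,0]
    - [0,0,0.025,0]

```text
time_s: 29.72
tcp_pos: [0.5217, -0.0148, 0.1553]
ee_rot: [[0.999, 0.05, -0.0], [0.05, -0.999, -0.0], [-0.0, 0.0, -1.0]]
wrist_force: [0.6, 0.9, -7.8]
gripper_width: 0.269
```

Request:
drive_tool:
  series:
    - [0,0,0.006,0]
    - [0,0,0.012,0]
    - [0,0,0.012,0]

```text
time_s: 30.1
tcp_pos: [0.5219, -0.0147, 0.1543]
ee_rot: [[0.999, 0.05, 0.0], [0.05, -0.999, -0.0], [0.0, 0.0, -1.0]]
wrist_force: [-0.3, -0.2, -4.0]
gripper_width: 0.269
```

Contact: the load drops from 7.8 to 4 N. A touch lower, then release and withdraw straight up.

Request:
drive_tool:
  series:
    - [0,0,0.005,0]
    - [0,0,0.005,0]

```text
time_s: 30.35
tcp_pos: [0.5219, -0.0146, 0.1542]
ee_rot: [[0.999, 0.051, 0.001], [0.051, -0.999, -0.0], [0.001, 0.0, -1.0]]
wrist_force: [-2.4, 1.4, 3.2]
gripper_width: 0.265
```

Request:
drive_tool:
  fingers: 60
  series:
    - [0,0,0,0]
    - [0,0,0,0]
    - [0,0,0,0]
    - [0,0,0,0]
    - [0,0,0,0]
    - [0,0,0,0]

```text
time_s: 31.1
tcp_pos: [0.5218, -0.0147, 0.1533]
ee_rot: [[0.999, 0.05, 0.0], [0.05, -0.999, 0.0], [0.0, 0.0, -1.0]]
wrist_force: [-0.1, -0.4, -0.2]
gripper_width: 0.684
```

Request:
drive_tool:
  series:
    - [0,0,-0.1,0]
    - [0,0,-0.3,0]
    - [0,0,-0.6,0]
    - [0,0,-0.9,0]
    - [-0.3,0,-1,0]
    - [-0.4,0,-1,0]
    - [-0.4,0,-1,0]
    - [-0.4,0,-1,0]

```text
time_s: 32.1
tcp_pos: [0.4743, -0.0171, 0.273]
ee_rot: [[0.999, 0.05, -0.0], [0.05, -0.999, -0.0], [-0.0, 0.0, -1.0]]
wrist_force: [-0.5, -0.7, -0.4]
gripper_width: 0.692
```

```bash
python3 - <<'E'
from h import *
s=telemetry.sense();P=s["tcp_pos"];print(s["time_s"],P,f(P),s["wrist_force"],s["gripper_width"]*87)
w=shot("wrist");np.save("w8.npy",w,allow_pickle=True);cv2.imwrite("pics/w8.png",cv2.resize(w["color"][10:240,100:400],(780,598),interpolation=cv2.INTER_CUBIC))
E
```

```text
32.1 [ 0.47432836 -0.01707399  0.27298737] [-15.64290658 -55.44978912] [-0.46019656 -0.73295548 -0.36845331] 60.22302466676163
```

View pics/w8.png

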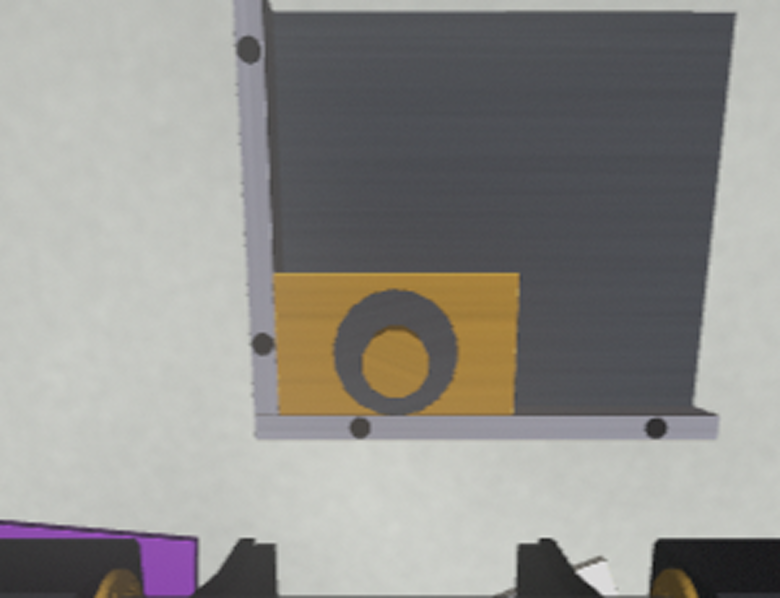

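The weight stands at (395,353), centred on the brass plate at (275–518, 272–414). The pile is still flush with both fences and the gripper is clear, so I run a last numeric check and hand in.

```bash
python3 - <<'E'
from h import *
w=np.load("w8.npy",allow_pickle=True).item()
hsv=cv2.cvtColor(w["color"],cv2.COLOR_BGR2HSV);k=cv2.inRange(hsv,(15,90,60),(30,255,255));k[190:]=0
cs,_=cv2.findContours(k,0,2);q=max(cs,key=cv2.contourArea)[:,0]
print("plate4",cv2.minAreaRect(f(ray(w,q,.044)).astype(np.float32)))
print("disc top",f(ray(w,[(100+395/2.6,10+352/2.6)],.076)),"post top",f(ray(w,[(100+395/2.6,10+363/2.6)],.122)))
order.finish_job()
E
```

```text
plate4 ((32.785316467285156, -56.21413803100586), (109.64680480957031, 63.01213073730469), 89.99121856689453)
disc top [[ 32.12050841 -55.90674094]] post top [[ 31.93396983 -55.89688677]]
the job is handed in; nothing more can be done
```

The job is done and handed in at about 32 s of the 64 s allowed. I used opened fingers to tap the pile against the −x fence, then the +y fence, and repeated both taps. Each pair of taps stopped at the same place, under about 12 N along x and 22–24 N along y. I then gripped the weight by its brass post, lowered it until contact showed as the load coming off the wrist, released it and withdrew straight up.

| Last check | Result | Home or target |
|---|---|---|
| Brass plate centre from the corner | (32.8, −56.2) mm | (32, −55) mm |
| Brass plate angle to the fences | under 0.1° | under 2° |
| Weight from the corner | about (32.0, −55.9) mm | within 15 mm of the middle |

- **Brass plate offset:** it reads 0.8 and 1.2 mm off home. That matches the roughly 1 mm error in my estimate of the corner, and the pictures show the plate touching both fences.
- **Lower three plates:** I checked these only before placing the weight. Their end faces showed even red, silver and blue stripes (about 5.3 px against 5.8 expected), so they looked flush.
- **Other tools:** the arm registered no contact with any of them. I did not measure their positions at the end.

No check failed.

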